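# Level the gauging plate by its two bubble vials

## Task

First swing the black cover right off the two bubble vials on the gauging plate by pushing its yellow peg. Then level the plate by turning its two foot screws, pushing their red and blue crank handles round a little at a time, until in each vial the bubble rests wholly between the two black marks. Leave the cover open, and do not disturb the jar, the brass lock cylinder or the padlock beside it.

Things in the scene. Friction and masses are not known exactly. Their poses are not given: they have to be found in the camera images.
- plate_base: the gauging plate's three-footed base; origin on the counter below the middle of the plate; x along the plate away from the robot, y to its left, z up. The plate itself is blue-grey, T-shaped, 166 x 226 mm, wide side to the robot, its top about 43 mm above the counter. It cannot slide; it stands turned by up to 0.2 rad.
- vial_a (a point): centre (53 mm above the counter) of the vial of the left (red) screw: a green strip of 39 x 9 mm in a brass block of 46 x 13 mm, lying on the plate along plate direction (x, y) = (-0.71, 0.71), pointing at the left screw. Two black marks across it, 18 mm apart inside, lie either side of this centre.
- bubble_a (a point): centre of the white bubble, 12 mm long, in vial a; it moves along that vial with the left screw only. It is wholly between the marks when its centre is less than 3 mm from the vial's centre. All or mostly hidden below the cover at the start, 6 to 11 mm off centre.
- vial_b (a point): the same for the vial of the right (blue) screw, which lies along plate direction (x, y) = (-0.71, -0.71), pointing at the right screw. The two vials form a T.
- bubble_b (a point): centre of the white bubble, 12 mm long, in vial b; it moves along that vial with the right screw only; between the marks when less than 3 mm from the vial's centre. Also 6 to 11 mm off centre at the start.
- pin_a (a point): centre (74 mm above the counter) of the red upright crank handle of the front left foot screw: a post of 13 mm diameter, standing free from 58 to 90 mm, 42 mm out from the screw's axis on a flat arm. It swings level with the screw, takes about 1.5 N and stays where left. Stops 1.25 rad either side of this screw's level position; where it points when level differs each time.
- screw_axis_a (a point): axis of the front left foot screw at the height of pin_a; from plate_base's origin 60 mm towards the robot and 85 mm to the left (plate axes). One radian clockwise from above raises that corner and moves bubble a by 10 mm towards this screw; counter-clockwise moves it back.
- pin_b (a point): centre of the blue upright crank handle of the front right foot screw; same sizes and behaviour as pin_a.
- screw_axis_b (a point): axis of the front right foot screw at the height of pin_b; 60 mm towards the robot and 85 mm to the right. One radian clockwise from above raises that corner and moves bubble b by 10 mm towards this screw; counter-clockwise moves it back.
- cover_peg (a point): centre (78 mm above the counter) of the yellow upright peg on the black cover: 13 mm diameter, standing free from 62 to 94 mm, 72 mm out from the cover's pivot. The cover is a flat black disc of 68 mm on an arm that lies over the vials and swings level, 58 mm above the counter, with light friction (under 1 N).
- cover_pivot (a point): axis of the cover's upright pivot, at the rear edge of the plate in its middle, at the height of cover_peg.
- cover (a joint): angle of the cover in rad: 0 covers the vials (peg on the robot's side of the pivot); it grows as the cover swings clockwise seen from above, its peg going to the left and then back, to a stop at 1.9. From 1.35 on the vials are fully uncovered. It stays where it is left.
- jar: glass jar with a red lid, 62 mm diameter, 86 mm high, at the right; origin under its centre. To be left alone.
- brass_cylinder: brass-coloured lock cylinder with a collar, 33 mm diameter, 31 mm high, at the right of the plate; origin under its centre. To be left alone.
- padlock: brass padlock lying flat, 42 x 67 x 17 mm, at the right; origin under its centre. To be left alone.

How it is judged:
By the outcome, as a careful person would: the job done as asked, in the order asked, and still so for the second after the job is handed in, with the robot touching nothing.
It also fails if it takes over 64 s, if anything falls off the work surface, if the arm or the gripper's body presses on something with over 40 N, if the wrist force passes 120 N, or if a joint passes its speed limit or range.

## Robot

A 6-joint arm with a two-finger parallel gripper is mounted at the origin on a cart in front of the work surface, level with it; the furniture and walls round the work are solid. World frame = base frame: x ahead of the robot, y to its left, z up, the work surface at z = 0. Lengths are in mm, angles in rad, forces in N, time in s.
With the tool pointing down it reaches from about 350 to 875 mm from the base axis. Payload 4.2 kg.
Tool frame: the origin (TCP) lies midway between the tips of the shut fingers; the grasp point (between the pads) lies 19 mm behind it (tcp_to_grasp is the distance from the TCP to the grasp point, in mm); z points along the fingers, y is the line along which they close (so a half turn about z gives the same grasp; the last joint's range is limited). The gripper opens to 85 mm and grips with 20 to 120 N. Pads are 22 mm wide; open, the fingers measure 114 mm over their backs; the gripper's body (76 mm by 85 mm) begins 54 mm behind the grasp point. The pads swing forward as they close: fully open they stand 13 mm farther back than shut.
Start: joints at [1.511, 0.385, 0.008, 0, -1.194, -0.259], TCP at [195.859, 593.497, 231.312] pointing down, gripper open.
Joint ranges: [-3.14, 3.14], [-1.21, 2.06], [-1.07, 1.41], [-3.16, 2.05], [-2.99, -0.16], [-3.1, 3.1]. Speed limits (rad/s): [2.79, 2.79, 3.14, 3.14, 3.14, 3.14].

## Interface

Orientations are given as a unit quaternion [x, y, z, w].
In Python, from bench import read_state, get_image, job_done, tcp_to_grasp gives the robot as it stands.
- The arm moves only by the tool jog_arm, never from a script. Its argument "plan" is a list of rows, each a list of 3 entries, a list of its own where there are three numbers: the finger opening in mm, from 0 to 85.4, then the shift along the tool's x, y, z as a fraction of full scale, then the turn, a rotation vector about the tool's x, y, z as a fraction of full scale. A call has 1 to 10 rows; each row is the pose to reach, as a shift and turn from the pose commanded when the call began, along the tool's axes at that moment; what a row does not reach only later rows make up. Full scale, the value 1, is 0.1 m for a shift and 60 degrees for a turn. A row lasts 1/8 s, in which the tool goes at most 62.5 mm and 10.7 degrees, less where a joint would pass 70% of its speed; a pose out of reach is approached as far as the arm can. A call with a number of a shift or a turn outside -1 to 1 is refused whole. A call with a gripper value outside its range is refused whole. The fingers move at their own pace and stop on an object; the grip force is fixed at half the most. Time passes only in rows, so rows that repeat a pose let the fingers close. It gives the time, the measured TCP pose, the force, the opening and the grip force at its end, in the units of the state.
- read_state(): the state, without advancing time (a new reading comes with each control period).
- get_image(name): name is "scene" or "top" or "wrist"; returns a dict with "img" (480x640x3 uint8, red, green, blue), "range_z" (480x640 float32, mm along the optical axis (not along the pixel's ray), 0 where there is no reading), "intrinsics" (3x3 intrinsics, pixels), "extrinsics" (4x4, takes a point from camera to world coordinates); the wrist camera has in their place "tool_from_camera" (4x4, takes a point from camera to tool coordinates, whose origin is the TCP and whose axes are the flange's). Camera axes: x right, y down, z forward; pixel columns grow to the right and rows downward; lengths in mm; the calibration is good to about 2 mm. A picture is of the moment at which its call begins: read the wrist's pose just before it.
- job_done(): hands the job in; it is judged then, once.
The state is a dict: "clock": time; "joints": joint angles; "joint_vel": joint speeds; "joint_efforts": joint torques, N m; "position": TCP position; "ee_rot": TCP orientation; "contact_force": force on the tool from outside, world axes, zero at the start; "wrist_torque": the same for the moment, N m; "gripper_width": finger opening in mm; "grasp_force": force on a finger pad.
Only numpy, scipy, OpenCV 4.12 (cv2) and the standard library are available. Lean on these libraries where they do the work, as an engineer would, in place of code of your own. Each camera call takes 0.05 s, during which the arm holds its last target. There are 200 camera calls.

## Working session

There is one attempt and no reset: what is moved stays moved. The work goes in short steps, Python scripts to look and compute and a tool call to move; the robot and the scene stay as the last step left them, time stands still between calls to the robot, and variables do not carry over. Pictures are saved under pics/ and viewed, at most 11 in all, crops included, and the job is handed in when it is done.

Besides the shell and the picture viewer there is one more tool, called after ">>>" by a JSON object that holds its "op" and its "data", one argument or row to a line. jog_arm: Moves the arm, as the interface text tells. Its arguments: {"type":"object","properties":{"plan":{"type":"array"}},"required":["plan"]}

```bash
mkdir -p pics
cat > h.py <<'E'
import numpy as np,cv2
from bench import *
def snap(n,f,crop=None,s=1):
    d=get_image(n);im=cv2.cvtColor(d["img"],cv2.COLOR_RGB2BGR);np.savez('/tmp/'+n,**{k:v for k,v in d.items()})
    if crop: a,b,c,e=crop; im=im[b:e,a:c]
    cv2.imwrite('pics/'+f,cv2.resize(im,None,fx=s,fy=s,interpolation=cv2.INTER_CUBIC)); return d
def w(d,u,v,z):  # pixel on plane z
    K=d["intrinsics"];T=d["extrinsics"];r=T[:3,:3]@np.linalg.solve(K,[u,v,1.]);o=T[:3,3]
    return o+r*(z-o[2])/r[2]
E
python3 - <<'E'
from h import *
s=read_state();print(s["position"],s["ee_rot"],s["clock"],tcp_to_grasp)
d=snap("top","top1.png");print(d["extrinsics"].round(3),d["intrinsics"])
d=snap("scene","sc1.png");print(d["extrinsics"].round(3))
E
```

```text
[195.67700814 592.94513807 230.21477702] [ 9.87306795e-01 -1.58820849e-01 -1.36338447e-04  1.10064934e-03] 0.0 18.700000000000003
[[-5.00000e-03 -9.91000e-01  1.34000e-01  4.06132e+02]
 [-1.00000e+00  7.00000e-03  1.40000e-02 -7.65170e+01]
 [-1.50000e-02 -1.34000e-01 -9.91000e-01  9.58004e+02]
 [ 0.00000e+00  0.00000e+00  0.00000e+00  1.00000e+00]] [[470.03026915   0.         320.15778838]
 [  0.         470.03026915 235.76718359]
 [  0.           0.           1.        ]]
[[-8.11000e-01 -3.88000e-01  4.38000e-01  8.26020e+01]
 [-5.85000e-01  5.40000e-01 -6.05000e-01  5.11579e+02]
 [-2.00000e-03 -7.47000e-01 -6.64000e-01  7.21670e+02]
 [ 0.00000e+00  0.00000e+00  0.00000e+00  1.00000e+00]]
```

View pics/top1.png

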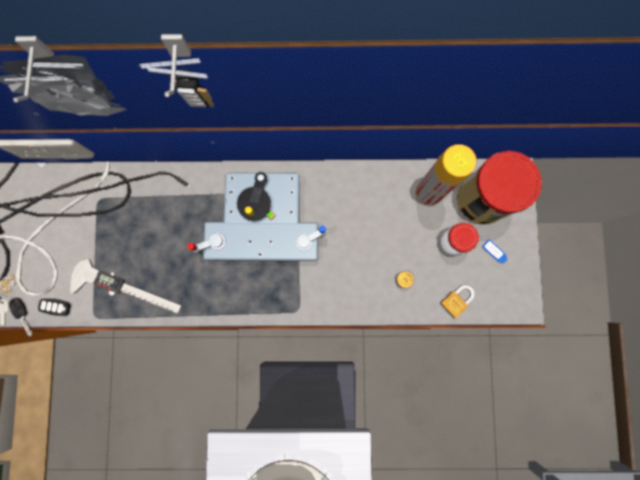

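View pics/sc1.png

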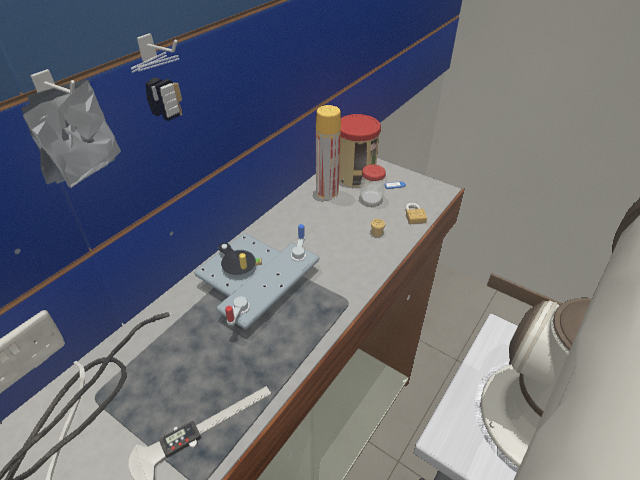

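The top view shows the yellow peg at about (248,210), pivot (262,178), red pin (191,246), blue pin (322,230), and the screws at about (217,241) and (304,241). Next I measure these more precisely.

```bash
cat >> h.py <<'E'
def blob(d,col,z,win=None):
    h=cv2.cvtColor(d["img"],cv2.COLOR_RGB2HSV).astype(int);H,S,V=h[...,0],h[...,1],h[...,2]
    m={'r':((H<8)|(H>172))&(S>150)&(V>70),'b':(H>103)&(H<122)&(S>150)&(V>110),'y':(H>18)&(H<32)&(S>150)&(V>90)}[col]
    if win: k=np.zeros_like(m);k[win[1]:win[3],win[0]:win[2]]=1;m=m&k
    v,u=np.nonzero(m);return len(u),u.mean().round(1),v.mean().round(1),w(d,u.mean(),v.mean(),z).round(1)
E
python3 - <<'E'
from h import *
d=snap("top","t2.png",(170,150,350,280),4.4)
print('peg',blob(d,'y',90,(235,195,265,225)))
print('a',blob(d,'r',85,(180,225,215,260)))
print('b',blob(d,'b',85,(305,215,335,245)))
for n,u,v,z in [('piv',262,178,75),('sa',217,241,55),('sb',304,241,55),('jar',463,237,86),('cyl',405,280,31)]: print(n,w(d,u,v,z).round(1))
E
```

```text
peg (69, np.float64(248.6), np.float64(210.5), array([572.5,  69.9,  90. ]))
a (44, np.float64(191.2), np.float64(246.2), array([506.1, 177.7,  85. ]))
b (23, np.float64(321.9), np.float64(228.8), array([537.5, -67.8,  85. ]))
piv [639.   47.4  75. ]
sa [519.5 136.4  55. ]
sb [518.3 -32.7  55. ]
jar [ 519.9 -330.6   86. ]
cyl [ 442.9 -229.6   31. ]
```

View pics/t2.png

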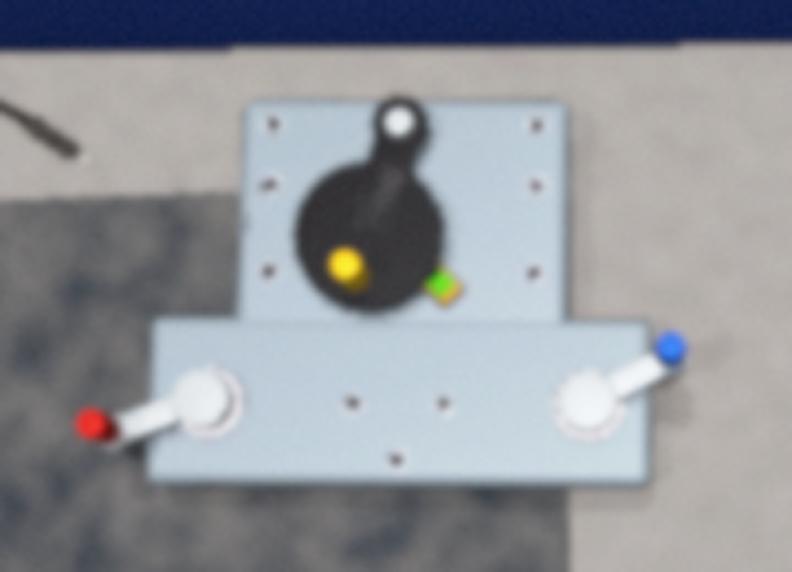

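>>> {"op": "jog_arm", "data": {
  "plan": [
    [0, [1, 0.82, 0], [0, 0, -0.15]],
    [0, [1, 0.82, 0], [0, 0, -0.305]],
    [0, [1, 0.82, 0], [0, 0, -0.305]],
    [0, [1, 0.82, 0], [0, 0, -0.305]]
  ]
}}

```text
clock: 0.65
position: [265.4, 484.2, 231.5]
ee_rot: [1.0, -0.0, 0.0, -0.0]
contact_force: [0.1, 0.7, -0.3]
gripper_width: 12.7
grasp_force: 0.0
```

>>> {"op": "jog_arm", "data": {
  "plan": [
    [0, [0.6, 0.9, 0], [0, 0, 0]],
    [0, [0.6, 0.9, 0], [0, 0, 0]]
  ]
}}

```text
clock: 0.9
position: [325.3, 394.3, 230.9]
ee_rot: [1.0, 0.001, -0.0, 0.0]
contact_force: [-0.2, 0.1, -0.2]
gripper_width: 0.0
grasp_force: 0.0
```

>>> {"op": "jog_arm", "data": {
  "plan": [
    [0, [0.6, 0.9, 0], [0, 0, 0]],
    [0, [0.6, 0.9, 0], [0, 0, 0]]
  ]
}}

```text
clock: 1.15
position: [385.9, 304.0, 231.2]
ee_rot: [1.0, 0.001, 0.0, -0.0]
contact_force: [0.3, -0.8, -0.6]
gripper_width: -0.2
grasp_force: 0.0
```

>>> {"op": "jog_arm", "data": {
  "plan": [
    [0, [0.6, 0.9, 0], [0, 0, 0]],
    [0, [0.6, 0.9, 0], [0, 0, 0]]
  ]
}}

```text
clock: 1.4
position: [446.4, 214.0, 231.2]
ee_rot: [1.0, 0.001, 0.0, -0.0]
contact_force: [0.5, 1.1, -0.8]
gripper_width: 0.1
grasp_force: 0.0
```

>>> {"op": "jog_arm", "data": {
  "plan": [
    [0, [0.6, 0.9, 0], [0, 0, 0]],
    [0, [0.6, 0.9, 0], [0, 0, 0]]
  ]
}}

```text
clock: 1.65
position: [506.8, 123.9, 231.1]
ee_rot: [1.0, 0.0, 0.0, -0.0]
contact_force: [-0.0, -0.6, -0.7]
gripper_width: -0.0
grasp_force: 0.0
```

>>> {"op": "jog_arm", "data": {
  "plan": [
    [0, [0.6, 0.9, 0], [0, 0, 0]],
    [0, [0.6, 0.9, 0], [0, 0, 0]],
    [0, [0.6, 0.9, 0], [0, 0, 0]],
    [0, [0.6, 0.9, 0], [0, 0, 0]]
  ]
}}

```text
clock: 2.15
position: [565.6, 35.4, 230.7]
ee_rot: [1.0, 0.001, -0.0, 0.0]
contact_force: [0.1, 0.2, 0.4]
gripper_width: -0.2
grasp_force: 0.0
```

Run:
```python
from h import *
s=read_state();print(s["position"],s["ee_rot"],s["clock"])
d=snap("wrist","w1.png");np.set_printoptions(suppress=True);print(d["tool_from_camera"].round(3),d["intrinsics"])
```

```text
[565.55299213  35.38535283 230.69503129] [ 9.99999742e-01  5.29375385e-04 -4.84931878e-04  9.01003050e-06] 2.15
[[   0.      -0.962   -0.273   70.042]
 [   1.       0.       0.001   -0.303]
 [  -0.001   -0.273    0.962 -141.824]
 [   0.       0.       0.       1.   ]] [[345.61976716   0.         315.37123232]
 [  0.         345.61976716 246.18998679]
 [  0.           0.           1.        ]]
```

View pics/w1.png

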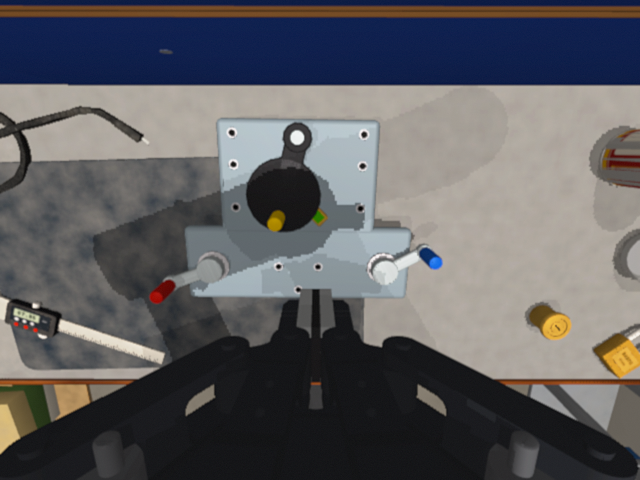

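The wrist view shows the peg top at about (275,228), pivot (297,137), red pin (157,297), blue pin (437,264), screws at (209,268) and (384,268), with the fingers clear.

```bash
cat >> h.py <<'E'
from scipy.spatial.transform import Rotation as R
def wsnap(f,crop=None,s=1):
    st=read_state();T=np.eye(4);T[:3,:3]=R.from_quat(st["ee_rot"]).as_matrix();T[:3,3]=st["position"]
    d=snap("wrist",f,crop,s);d["extrinsics"]=T@d["tool_from_camera"];return d
E
python3 - <<'E'
from h import *
d=wsnap("w2.png")
for n,u,v,z in [('piv',297,137,72),('pegtop',275,230,94),('pegbase',279,213,62),('sa',209,268,58),('sb',384,267,58),('a_top',152,299,90),('a_bot',169,285,58),('b_top',440,265,90),('b_bot',425,252,58),('pl',220,120,43),('pr',378,121,43),('fl',187,227,43),('fr',412,231,43)]: print(n,w(d,u,v,z).round(1))
E
```

```text
piv [644.   51.2  72. ]
pegtop [569.9  69.2  94. ]
pegbase [578.3  68.9  62. ]
sa [523.7 138.2  58. ]
sb [525.1 -30.4  58. ]
a_top [505.8 180.9  90. ]
a_bot [506.  178.8  58. ]
b_top [538.3 -72.   90. ]
b_bot [540.3 -68.6  58. ]
pl [659.3 121.7  43. ]
pr [658.7 -20.3  43. ]
fl [560.8 161.1  43. ]
fr [557.2 -58.9  43. ]
```

>>> {"op": "jog_arm", "data": {
  "plan": [
    [0, [0, 0, 0.5], [0, 0, 0]],
    [0, [0, 0, 1], [0, 0, 0]],
    [0, [0, 0, 1], [0, 0, 0]]
  ]
}}

```text
clock: 2.62
position: [562.4, 34.9, 128.2]
ee_rot: [1.0, 0.001, -0.004, 0.001]
contact_force: [-0.6, -0.9, 1.5]
gripper_width: 0.1
grasp_force: 0.0
```

>>> {"op": "jog_arm", "data": {
  "plan": [
    [0, [0, 0, 0.3], [0, 0, 0]],
    [0, [0, 0, 0.5], [0, 0, 0]],
    [0, [0, 0, 0.61], [0, 0, 0]],
    [0, [0, 0, 0.61], [0, 0, 0]]
  ]
}}

```text
clock: 3.12
position: [566.0, 35.0, 71.3]
ee_rot: [1.0, 0.001, 0.001, -0.0]
contact_force: [-0.9, 1.0, 0.3]
gripper_width: -0.1
grasp_force: 0.0
```

>>> {"op": "jog_arm", "data": {
  "plan": [
    [0, [0.03, -0.1, 0], [0, 0, 0]],
    [0, [0.04, -0.2, 0], [0, 0, 0]],
    [0, [0.05, -0.3, 0], [0, 0, 0]],
    [0, [0.075, -0.43, 0], [0, 0, 0]],
    [0, [0.12, -0.53, 0], [0, 0, 0]],
    [0, [0.185, -0.62, 0], [0, 0, 0]],
    [0, [0.26, -0.7, 0], [0, 0, 0]],
    [0, [0.345, -0.77, 0], [0, 0, 0]],
    [0, [0.445, -0.83, 0], [0, 0, 0]],
    [0, [0.545, -0.88, 0], [0, 0, 0]]
  ]
}}

```text
clock: 4.38
position: [620.5, 122.8, 70.2]
ee_rot: [1.0, 0.0, -0.0, 0.0]
contact_force: [-1.8, -1.1, 0.7]
gripper_width: 0.0
grasp_force: 0.4
```

Run:
```python
from h import *
d=snap("top","t3.png",(170,150,350,280),4.4)
print('peg',blob(d,'y',90,(200,150,280,230)))
s=read_state();print(s["position"],s["clock"],s["contact_force"])
```

```text
peg (17, np.float64(259.6), np.float64(202.8), array([587.1,  49.3,  90. ]))
[622.01068954 123.41218881  70.26155293] 4.425 [0.49795322 0.2127691  0.09554139]
```

View pics/t3.png

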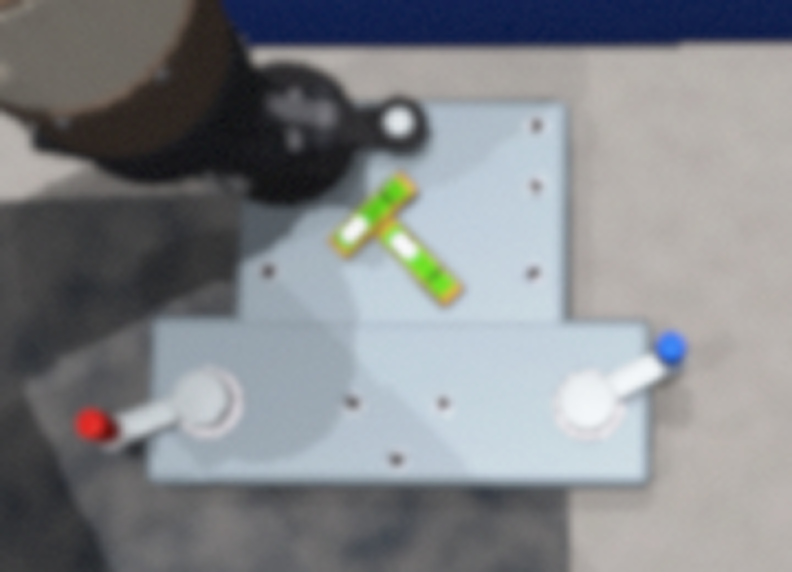

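The cover is almost fully off. Both vials are visible: bubble a lies towards its screw, and bubble b lies away from its screw. I'll push the cover a bit further, back off, and look from above pin a.

>>> {"op": "jog_arm", "data": {
  "plan": [
    [0, [0.07, -0.01, 0], [0, 0, 0]],
    [0, [0.14, -0.01, 0], [0, 0, 0]],
    [0, [0.14, -0.01, 0], [0, 0, 0]],
    [0, [-0.1, -0.01, 0], [0, 0, 0]],
    [0, [-0.3, 0, 0], [0, 0, 0]],
    [0, [-0.3, 0, -0.3], [0, 0, 0]],
    [0, [-0.3, 0, -0.6], [0, 0, 0]],
    [0, [-0.6, -0.35, -0.6], [0, 0, 0]],
    [0, [-0.86, -0.67, -0.6], [0, 0, 0]],
    [0, [-0.86, -0.67, -0.6], [0, 0, 0]]
  ]
}}

```text
clock: 5.68
position: [532.6, 191.0, 131.0]
ee_rot: [1.0, 0.002, 0.0, -0.0]
contact_force: [0.0, 0.5, -1.0]
gripper_width: -0.2
grasp_force: 0.0
```

Run:
```python
from h import *
s=read_state();print(s["position"],s["clock"])
d=wsnap("w3.png")
```

```text
[532.58630027 190.95081919 130.9890824 ] 5.675
```

View pics/w3.png

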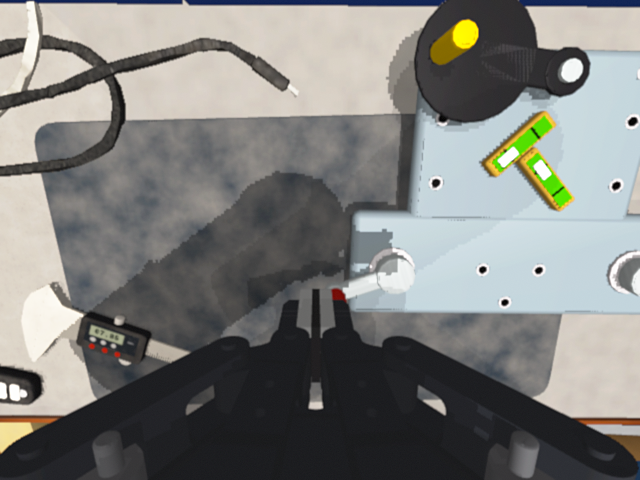

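The cover is well open, at about 1.75 rad. Vial a is centred at about (519,144) with its bubble at (508,157). Vial b is at about (548,178) with its bubble at (541,169). I'll measure the bubble offsets in code.

```bash
cat >> h.py <<'E'
CA=CB=None
def bub(d,c,dr,z=57):
    K=d["intrinsics"];T=d["extrinsics"];v,u=np.mgrid[:480,:640]
    r=np.stack([(u-K[0,2])/K[0,0],(v-K[1,2])/K[1,1],np.ones(u.shape)],-1)@T[:3,:3].T
    P=T[:3,3]+r*((z-T[2,3])/r[...,2])[...,None]
    dr=np.array(dr)/2**.5;q=P[...,:2]-c;al=q@dr;pe=q@[-dr[1],dr[0]]
    h=cv2.cvtColor(d["img"],cv2.COLOR_RGB2HSV).astype(int);H,S,V=h[...,0],h[...,1],h[...,2]
    near=(abs(pe)<6)&(abs(al)<26)
    g=near&(H>40)&(H<75)&(S>130)&(V>80);wh=near&(abs(pe)<3)&(S<70)&(V>150)&(abs(al)<19.5)
    blk=near&(abs(pe)<2.5)&(V<90)&(abs(al)<14)
    e=np.percentile(al[g],[1,99]);
    return dict(ends=e.round(1),mid=e.mean().round(1),perp=pe[g].mean().round(1),bub=(np.percentile(al[wh],[3,97]).round(1) if wh.any() else None),off=(al[wh].mean()-e.mean()).round(1) if wh.any() else None,marks=al[blk].round(0)[:12],n=wh.sum())
E
python3 - <<'E'
from h import *
d=wsnap("w4.png")
a=w(d,519,144,57)[:2];b=w(d,548,178,57)[:2];print(a,b)
print(bub(d,a,(-1,1)));print(bub(d,b,(-1,-1)))
d=snap("top","t4.png");print(bub(d,a,(-1,1)));print(bub(d,b,(-1,-1)))
E
```

```text
[606.15366048  68.68340384] [586.17915936  47.57747954]
{'ends': array([-18.4,  18.5]), 'mid': np.float64(0.1), 'perp': np.float64(0.9), 'bub': array([ 4.6, 15.7]), 'off': np.float64(10.1), 'marks': array([-10.,  -9., -10.,  -9., -10.,  -9., -10., -10., -10.,  -9., -10.,
        -9.]), 'n': np.int64(164)}
{'ends': array([-25.8,  19.6]), 'mid': np.float64(-3.1), 'perp': np.float64(-1.3), 'bub': array([-12.6,  -1.2]), 'off': np.float64(-3.9), 'marks': array([11., 11., 11., 11., 11., 11.]), 'n': np.int64(174)}
{'ends': array([-17.4,   1.7]), 'mid': np.float64(-7.8), 'perp': np.float64(3.4), 'bub': array([-14.4,  17.2]), 'off': np.float64(13.0), 'marks': array([], dtype=float64), 'n': np.int64(37)}
{'ends': array([-24.9,  23.1]), 'mid': np.float64(-0.9), 'perp': np.float64(-0.2), 'bub': array([-9.9,  2. ]), 'off': np.float64(-3.3), 'marks': array([], dtype=float64), 'n': np.int64(21)}
```

>>> {"op": "jog_arm", "data": {
  "plan": [
    [0, [0, 0, 0.3], [0, 0, 0]],
    [0, [0, 0, 0.55], [0, 0, 0]],
    [0, [0, 0, 0.62], [0, 0, 0]],
    [0, [0, 0, 0.62], [0, 0, 0]]
  ]
}}

```text
clock: 6.32
position: [534.3, 188.9, 68.2]
ee_rot: [1.0, -0.0, -0.0, 0.0]
contact_force: [0.2, -0.0, 0.1]
gripper_width: 0.1
grasp_force: 0.0
```

>>> {"op": "jog_arm", "data": {
  "plan": [
    [0, [-0.06, 0.05, 0], [0, 0, 0]],
    [0, [-0.1, 0.08, 0], [0, 0, 0]],
    [0, [-0.14, 0.08, 0], [0, 0, 0]],
    [0, [-0.18, 0.085, 0], [0, 0, 0]],
    [0, [-0.22, 0.095, 0], [0, 0, 0]],
    [0, [-0.26, 0.105, 0], [0, 0, 0]],
    [0, [-0.3, 0.12, 0], [0, 0, 0]],
    [0, [-0.34, 0.14, 0], [0, 0, 0]],
    [0, [-0.38, 0.17, 0], [0, 0, 0]],
    [0, [-0.38, 0.17, 0], [0, 0, 0]]
  ]
}}

```text
clock: 7.58
position: [496.5, 171.9, 68.3]
ee_rot: [1.0, 0.001, 0.001, 0.0]
contact_force: [6.0, -3.4, -3.2]
gripper_width: -0.0
grasp_force: 3.1
```

```bash
sed -i 's/g=near&(H/g=near\&(abs(al)<22)\&(abs(pe)<4.5)\&(H/' h.py
cat >> h.py <<'E'
A=np.array([606.2,68.7]);B=np.array([585.5,47])
def both(d):
    for c,r in ((A,(-1,1)),(B,(-1,-1))): print(bub(d,c,r))
E
python3 - <<'E'
from h import *
s=read_state();print(s["position"],s["clock"],s["contact_force"])
d=wsnap("w5.png");both(d)
E
```

```text
[496.52104172 171.92994312  68.3014748 ] 7.575 [ 5.97573096 -3.42541193 -3.22129682]
{'ends': array([-17.,  20.]), 'mid': np.float64(1.5), 'perp': np.float64(0.7), 'bub': array([-1.2, 10. ]), 'off': np.float64(2.8), 'marks': array([-8., -9., -8., -8., -8., -8., -8., -8., -8., -8., -8., -8.]), 'n': np.int64(365)}
{'ends': array([-17.8,  18.6]), 'mid': np.float64(0.4), 'perp': np.float64(-1.4), 'bub': array([-13.5,   8.6]), 'off': np.float64(-6.5), 'marks': array([-9., -9., -8., 10., 10., 10., 10., 10., 10., 10., 10., 10.]), 'n': np.int64(411)}
```

View pics/w5.png

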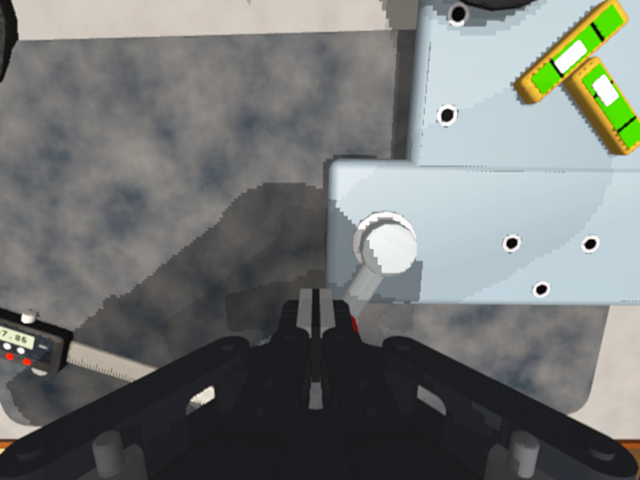

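Bubble a is now about 3 mm off centre, at (570,55). One more 0.28 rad push, about 11 mm along the arc, is needed.

>>> {"op": "jog_arm", "data": {
  "plan": [
    [0, [-0.02, 0.03, 0], [0, 0, 0]],
    [0, [-0.035, 0.06, 0], [0, 0, 0]],
    [0, [-0.045, 0.09, 0], [0, 0, 0]],
    [0, [-0.05, 0.115, 0], [0, 0, 0]],
    [0, [-0.05, 0.115, 0], [0, 0, 0]]
  ]
}}

```text
clock: 8.25
position: [491.5, 161.1, 68.3]
ee_rot: [1.0, 0.0, 0.001, -0.0]
contact_force: [6.0, -0.2, -3.1]
gripper_width: -0.0
grasp_force: 2.5
```

Run:
```python
from h import *
s=read_state();print(s["position"],s["clock"],s["contact_force"])
d=wsnap("w6.png");both(d)
```

```text
[491.46904635 161.11536201  68.26455092] 8.25 [ 5.970863   -0.15868702 -3.06607805]
{'ends': array([-16.5,  19.9]), 'mid': np.float64(1.7), 'perp': np.float64(1.0), 'bub': array([-4.2,  6.8]), 'off': np.float64(-0.4), 'marks': array([-8., -8., -8., -9., -8., -8., -8., -9., -8., -8., -8., -8.]), 'n': np.int64(341)}
{'ends': array([-17.4,  19.3]), 'mid': np.float64(1.0), 'perp': np.float64(-1.3), 'bub': array([-13.1,  16.5]), 'off': np.float64(-5.4), 'marks': array([-8., -8., -8., 10., 10., 10., 10., 10., 10., 11., 10., 10.]), 'n': np.int64(430)}
```

Bubble a is centred (about -0.4 mm). Now I back off and go round to pin b.

>>> {"op": "jog_arm", "data": {
  "plan": [
    [0, [0.03, -0.08, 0], [0, 0, 0]],
    [0, [0.1, -0.2, 0], [0, 0, 0]],
    [0, [0.1, -0.2, -0.2], [0, 0, 0]],
    [0, [0.1, -0.2, -0.65], [0, 0, 0]],
    [0, [0.1, -0.2, -0.65], [0, 0, 0]]
  ]
}}

```text
clock: 8.93
position: [502.7, 182.8, 136.6]
ee_rot: [1.0, 0.001, 0.003, -0.002]
contact_force: [0.2, 1.2, -0.2]
gripper_width: -0.1
grasp_force: 0.0
```

>>> {"op": "jog_arm", "data": {
  "plan": [
    [0, [0.21, 0.8, 0], [0, 0, 0]],
    [0, [0.21, 0.8, 0], [0, 0, 0]]
  ]
}}

```text
clock: 9.18
position: [521.2, 99.3, 132.4]
ee_rot: [1.0, -0.0, -0.001, 0.0]
contact_force: [-0.4, 0.5, -1.2]
gripper_width: 0.2
grasp_force: 0.0
```

>>> {"op": "jog_arm", "data": {
  "plan": [
    [0, [0.21, 0.8, 0], [0, 0, 0]],
    [0, [0.21, 0.8, 0], [0, 0, 0]]
  ]
}}

```text
clock: 9.43
position: [542.4, 18.9, 132.2]
ee_rot: [1.0, -0.001, -0.001, 0.0]
contact_force: [0.3, 0.3, 0.5]
gripper_width: 0.2
grasp_force: 0.0
```

>>> {"op": "jog_arm", "data": {
  "plan": [
    [0, [0.21, 0.8, 0], [0, 0, 0]],
    [0, [0.21, 0.8, 0], [0, 0, 0]],
    [0, [0.21, 0.8, 0], [0, 0, 0]]
  ]
}}

```text
clock: 9.8
position: [563.5, -59.8, 132.3]
ee_rot: [1.0, -0.001, -0.001, -0.0]
contact_force: [0.2, 0.1, -0.4]
gripper_width: -0.1
grasp_force: 0.0
```

Run:
```python
from h import *
s=read_state();print(s["position"],s["clock"],s["contact_force"])
d=wsnap("w7.png");both(d);print(blob(d,'b',74,(180,150,500,400)))
d=snap("top","t7.png");print('b',blob(d,'b',85,(305,215,335,245)))
```

```text
[563.53711119 -59.84108357 132.29258913] 9.8 [ 0.2035969   0.06099096 -0.35392299]
{'ends': array([-21.7,  13.6]), 'mid': np.float64(-4.1), 'perp': np.float64(2.5), 'bub': array([-18.3,  17.9]), 'off': np.float64(3.1), 'marks': array([-14., -14.,   5.,   5.,   5.,   4.,   5.]), 'n': np.int64(285)}
{'ends': array([-21.7,  21.6]), 'mid': np.float64(-0.0), 'perp': np.float64(1.7), 'bub': array([-9.4,  0.7]), 'off': np.float64(-4.2), 'marks': array([-6., -6., -5., -5., -4., 13., 14., 13., 14., 13., 14., 14.]), 'n': np.int64(59)}
(0, np.float64(nan), np.float64(nan), array([nan, nan, nan]))
b (22, np.float64(322.0), np.float64(228.9), array([537.3, -68. ,  85. ]))h.py:14: RuntimeWarning: Mean of empty slice.
  v,u=np.nonzero(m);return len(u),u.mean().round(1),v.mean().round(1),w(d,u.mean(),v.mean(),z).round(1)
  ret = ret.dtype.type(ret / rcount)
```

View pics/w7.png

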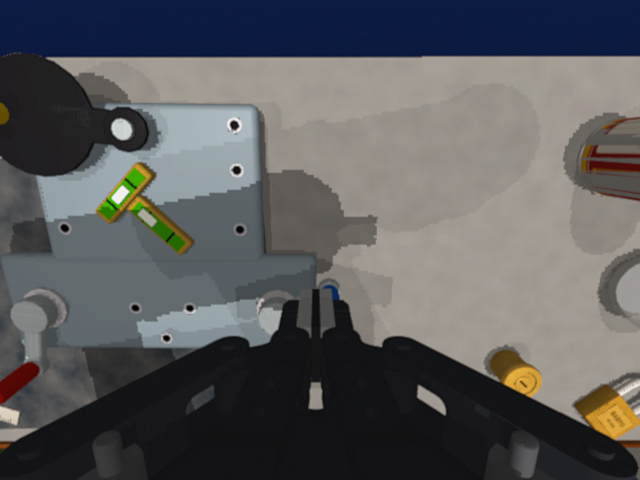

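The blue pin is partly hidden just behind the fingers, at about (332,292), as expected, and bubble b is about 8.5 mm off. I'll descend and push towards the robot, clockwise.

>>> {"op": "jog_arm", "data": {
  "plan": [
    [0, [0, 0, 0.3], [0, 0, 0]],
    [0, [0, 0, 0.55], [0, 0, 0]],
    [0, [0, 0, 0.63], [0, 0, 0]],
    [0, [0, 0, 0.63], [0, 0, 0]]
  ]
}}

```text
clock: 10.4
position: [563.9, -58.2, 70.3]
ee_rot: [1.0, 0.001, -0.0, 0.0]
contact_force: [-0.4, 0.3, 0.0]
gripper_width: -0.2
grasp_force: 0.0
```

>>> {"op": "jog_arm", "data": {
  "plan": [
    [0, [-0.05, 0.02, 0], [0, 0, 0]],
    [0, [-0.09, 0.04, 0], [0, 0, 0]],
    [0, [-0.13, 0.07, 0], [0, 0, 0]],
    [0, [-0.17, 0.1, 0], [0, 0, 0]],
    [0, [-0.21, 0.126, 0], [0, 0, 0]],
    [0, [-0.25, 0.14, 0], [0, 0, 0]],
    [0, [-0.29, 0.155, 0], [0, 0, 0]],
    [0, [-0.33, 0.165, 0], [0, 0, 0]],
    [0, [-0.37, 0.17, 0], [0, 0, 0]],
    [0, [-0.37, 0.17, 0], [0, 0, 0]]
  ]
}}

```text
clock: 11.65
position: [526.4, -76.2, 70.3]
ee_rot: [1.0, 0.0, -0.0, 0.0]
contact_force: [1.6, -0.0, -0.0]
gripper_width: -0.0
grasp_force: 0.5
```

Run:
```python
from h import *
s=read_state();print(s["position"],s["clock"],s["contact_force"])
d=wsnap("w8.png",(0,0,260,260),3);both(d)
```

```text
[526.38767999 -76.15809572  70.31625825] 11.65 [ 1.6014575  -0.04577432 -0.03075621]
{'ends': array([-21.9, -14.7]), 'mid': np.float64(-18.3), 'perp': np.float64(3.7), 'bub': array([-19.4, -18.1]), 'off': np.float64(-0.6), 'marks': array([], dtype=float64), 'n': np.int64(9)}
{'ends': array([-19.7,  21.8]), 'mid': np.float64(1.0), 'perp': np.float64(2.2), 'bub': array([-9.8, 18. ]), 'off': np.float64(2.5), 'marks': array([-14., -14., -14., -13., -13., -13., -13., -13., -13., -13., -13.,
       -12.]), 'n': np.int64(458)}
```

```bash
python3 -c "
import cv2;i=cv2.imread('pics/w8.png');print(i.shape);cv2.imwrite('pics/w8b.png',i[:600])"
```

```text
(780, 780, 3)
```

View pics/w8b.png

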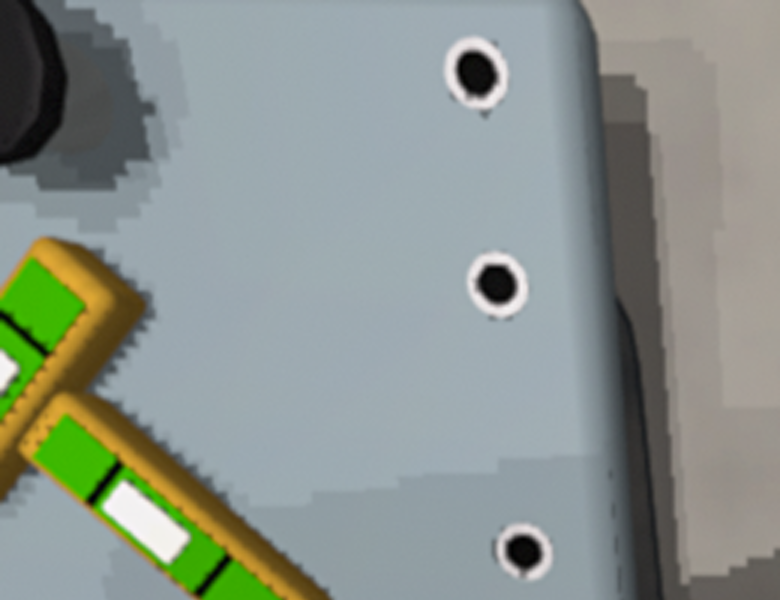

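Bubble b now lies just inside its marks: bubble (146,522), marks at (105,483) and (212,575), so about 2 mm short of centre. I push another 7 mm.

>>> {"op": "jog_arm", "data": {
  "plan": [
    [0, [-0.03, 0, 0], [0, 0, 0]],
    [0, [-0.05, 0, 0], [0, 0, 0]],
    [0, [-0.07, 0, 0], [0, 0, 0]],
    [0, [-0.07, 0, 0], [0, 0, 0]],
    [0, [0.05, -0.02, 0], [0, 0, 0]],
    [0, [0.2, -0.05, 0], [0, 0, 0]],
    [0, [0.2, -0.05, -0.3], [0, 0, 0]],
    [0, [0.2, 0.3, -0.8], [0, 0, 0]],
    [0, [0.2, 0.8, -0.8], [0, 0, 0]],
    [0, [0.2, 0.8, -0.8], [0, 0, 0]]
  ]
}}

```text
clock: 12.95
position: [547.3, -158.6, 150.5]
ee_rot: [1.0, -0.002, 0.0, 0.0]
contact_force: [-0.5, 0.5, -0.5]
gripper_width: -0.1
grasp_force: 0.0
```

>>> {"op": "jog_arm", "data": {
  "plan": [
    [0, [-0.6, 0, -0.6], [0, 0, 0]],
    [0, [-1, 0, -0.8], [0, 0, 0]],
    [0, [-1, 0, -0.8], [0, 0, 0]],
    [0, [-1, 0, -0.8], [0, 0, 0]]
  ]
}}

```text
clock: 13.45
position: [447.3, -155.7, 230.3]
ee_rot: [1.0, 0.001, 0.0, -0.0]
contact_force: [-0.2, 0.3, 0.3]
gripper_width: -0.5
grasp_force: 0.0
```

Run:
```python
from h import *
s=read_state();print(s["position"],s["clock"],s["contact_force"])
d=snap("top","t9.png",(180,150,350,280),4.7)
a=get_image("wrist")
c=cv2.cvtColor(a["img"],cv2.COLOR_RGB2BGR)
h=cv2.cvtColor(a["img"],cv2.COLOR_RGB2HSV);m=(h[...,0]>45)&(h[...,0]<72)&(h[...,1]>150);v,u=np.nonzero(m);
v0,u0=int(np.median(v)),int(np.median(u));print(u0,v0)
c=c[max(v0-40,0):v0+40,max(u0-60,0):u0+60];big=cv2.resize(c,(780,520),interpolation=cv2.INTER_CUBIC)
cv2.imwrite('pics/w9.png',big)
```

```text
[ 447.33723971 -155.7432409   230.25094741] 13.45 [-0.22020969  0.26996993  0.30111826]
60 51
```

View pics/w9.png

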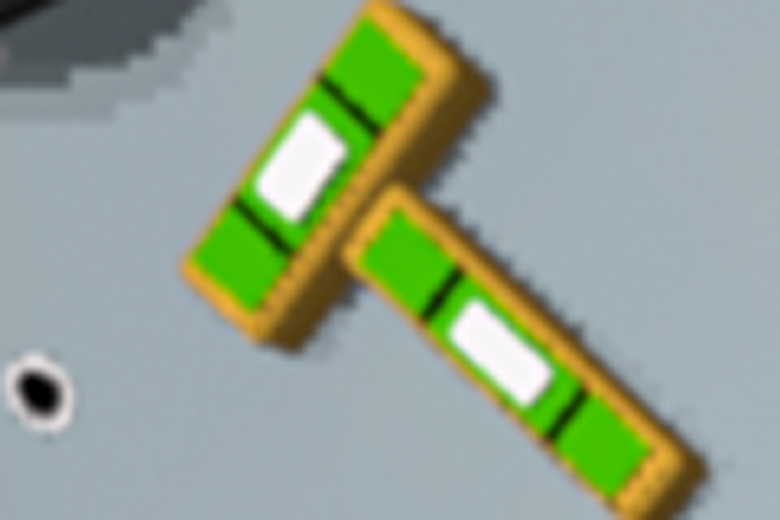

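View pics/t9.png

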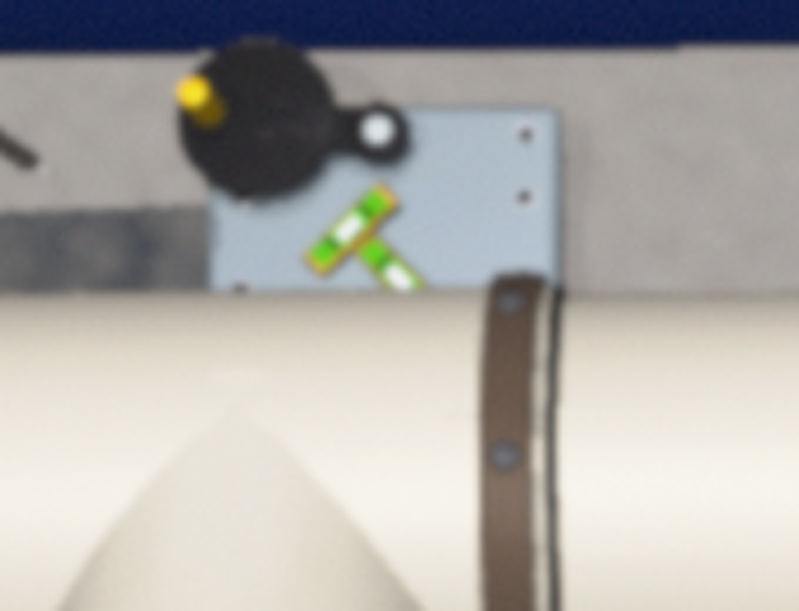

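Both bubbles sit centred between their marks: bubble a at (301,167), bubble b at (500,352). The cover is fully aside (peg at (193,93)) and the arm is clear and touching nothing.

```bash
python3 -c "
from bench import *;print(job_done())"
```

```text
the job is handed in; nothing more can be done
None
```

I swung the cover open first, then levelled the plate so both bubbles rest centred between their marks, left the jar, lock cylinder and padlock alone, and handed the job in at about 13.5 s.

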